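# Take the keyhole-hung spice shelf down onto the tray

### The arm

A 6-joint arm with a two-finger parallel gripper is mounted at the origin on a cart in front of the work surface, level with it; the furniture and walls round the work are solid. World frame = base frame: x ahead of the robot, y to its left, z up, the work surface at z = 0. Lengths are in m, angles in rad, forces in N, time in s.
With the tool pointing down it reaches from about 0.3 to 0.875 m from the base axis. Payload 6.4 kg.
Tool frame: the origin (TCP) lies on the mounting face of the last link; the fingertips stand 173 mm ahead of it and the grasp point (between the pads) lies 155 mm ahead of it (ctrl.grip_point_offset is the distance from the TCP to the grasp point, in m); z points along the fingers, y is the line along which they close (so a half turn about z gives the same grasp; the last joint's range is limited). The gripper opens to 85 mm and grips with 20 to 120 N. Pads are 22 mm wide; open, the fingers measure 114 mm over their backs; the gripper's body (76 mm by 85 mm) begins 54 mm behind the grasp point. The pads swing forward as they close: fully open they stand 13 mm farther back than shut.
Start: joints at [-1.356, 0.181, 1.607, -0, 1.354, -0.206], TCP at [0.235, -0.525, 0.405] pointing down, gripper open.
Joint ranges: [-2.99, 2.99], [-0.89, 2.07], [0.3, 2.58], [-1.14, 4.28], [0, 2.63], [-3.12, 3.12]. Speed limits (rad/s): [2.57, 2.57, 3.01, 3.14, 3.14, 3.14].

### API

Orientations are given as a unit quaternion [w, x, y, z].
In Python, from bench import status, imaging, ctrl, models gives the robot as it stands.
- The arm moves only by the tool send_rows, never from a script. Its argument "commands" is a list that holds one entry, the list of rows, each a list of 6 numbers: the shift along the tool's x, y, z normalised to -1 to 1, where 1 is 3 cm, then the turn, a rotation vector about the tool's x, y, z normalised to -1 to 1, where 1 is 0.1 rad. A call has 1 to 8 rows; each row shifts and turns the commanded pose from where the row before left it, along the tool's axes as they then stand; what a row does not reach is not made up. A row lasts 1/12 s, in which the tool goes at most 41.7 mm and 7.16 degrees, less where a joint would pass 70% of its speed; a pose out of reach is approached as far as the arm can. A call with a number of a shift or a turn outside -1 to 1 is refused whole. A call with a gripper value outside its range is refused whole. "jaw" is the opening, from 0 (shut) to 1 (fully open), set as the call begins (left out, the last holds). The fingers move at their own pace and stop on an object; the grip force is fixed at half the most. Time passes only in rows, so rows that do not move let the fingers close. It gives the time, the measured TCP pose, the force, the opening and the grip force at its end, in the units of the state.
- status.get_obs(): the state, without advancing time (a new reading comes with each control period).
- imaging.camera(name): name is "scene" or "top"; returns a dict with "image" (420x560x3 uint8, blue, green, red), "depth" (420x560 float32, m along the optical axis (not along the pixel's ray), 0 where there is no reading), "mtx" (3x3 intrinsics, pixels), "pose" (4x4, takes a point from camera to world coordinates). Camera axes: x right, y down, z forward; pixel columns grow to the right and rows downward; lengths in m; the calibration is good to about 2 mm. A picture is of the moment at which its call begins.
- ctrl.hand_in(): hands the job in; it is judged then, once.
Trained networks look in a picture, given as the dict that the camera call returned (one of the last four; its "shot" number tells which), for a name from the list of things; names that differ only in an ending like _2 or _b are one class to them, and where a whole thing is asked for, a point or a joint stands for the part that bears it (a point fixed in the world has none). Each returns a list of dicts, best first, with "confidence" (0 to 1); they miss things now and then, are a little off and sometimes report something else, mostly with a low value. They report only what shows in the picture. A call takes as long as a camera call.
- models.recognise(picture, name): "centre" ([column, row] in pixels, amid what is visible of it).
- models.regions_of(picture, name): "region" (420x560 bool, what is visible of it) and "centre" ([column, row] in pixels, amid what is visible of it).
The state is a dict: "time_s": time; "q": joint angles; "dq": joint speeds; "joint_efforts": joint torques, N m; "eef_pos": TCP position; "eef_rot": TCP orientation; "wrist_force": force on the tool from outside, world axes, zero at the start; "torque": the same for the moment, N m; "opening": opening from 0.0 (shut) to 1.0 (fully open); "grasp_force": force on a finger pad.
Only numpy, scipy, OpenCV 4.12 (cv2) and the standard library are available. Lean on these libraries where they do the work, as an engineer would, in place of code of your own. Each camera call takes 0.05 s, during which the arm holds its last target. There are 200 camera calls.

### The job

Take the small wooden spice shelf down from its white stand so it can be cleaned: gently slide it to the right, as seen from the robot, until its hidden keyhole slots come to their wide ends on the studs, then draw it straight off towards you, without forcing it. Set it down gently, standing upright on its own underside on the empty oak tray near the front edge, wholly inside the rim, and leave the jars and the white pot where they are.

Things in the scene. Friction and masses are not known exactly. Their poses are not given: they have to be found in the camera images.
- spice_shelf: Empty wooden shelf, 0.35-0.7 kg, 180 mm wide (y), 66 deep (x), 150 high (z), hung on the stand's front. Origin: centre of its underside; z up, x from its front to its back, y to its left seen from the robot. Back board 19 mm thick (x +14 to +33), full height and width. Ledge 12 mm thick (x -33 to +14) with cheeks and steel rail to z = 36; nothing above that before the board.
- shelf_top (a point): Middle of the board's top edge, on the shelf at x = +23.5, y = 0, z = 150 mm (shelf's axes). The board can be pinched fore and aft here: its upper 50 mm stand free above the stand on both faces.
- shelf_slots (a point): Point in the board's back face, on the shelf at x = +33, y = 0, z = 70 mm, midway between two level keyhole slots in the back (not seen while hung): each 72 mm long inside, centred 40 mm to either side. The 44 mm to the right (-y) is narrow, 12 mm high behind 4 mm steel lips, and holds a stud's head; the last 28 mm at the left (+y) end is the wide opening, 26 mm high, that lets the head out.
- stand: White stand, fixed. Foot 18 mm thick, x = -40 to +60, 200 wide (y); upright panel 200 mm wide, front face at x = +10 mm, back at +28, top edge at z = 172, ribs behind. Origin: under the foot, midway in y; x points away from the robot, y left, z up. The shelf hangs parallel to it; hung, it has about 2 mm of play up to mid-slot and 3 mm fore and aft, so it leans forward a little.
- stand_panel (a point): Middle of the panel's front face at stud height (z = 149 mm). Two rigid steel studs, 80 mm apart, stand out of it to -x behind the shelf: neck 8 mm, head 20 mm across and 5 thick, its front 12.5 mm out. Unseen, the pair sits up to 12 mm left or right of this point. So the slide to the right until the heads meet the slots' ends is 16 to 46 mm: feel for it. There, and up to 8 mm short of it, the shelf draws off to -x.
- tray: Low empty oak tray near the worktop's front edge, right of the stand, fixed, 162 mm (x) by 250 mm (y); inner floor 9 mm above its underside, about 150 by 238 mm, rim 19 mm high. Origin: centre of its underside; z up. Wall cabinet doors hang over the worktop behind x = 0.63 m from 0.47 m up, their two handles (y = -0.1 and 0) reach out to x = 0.59 m; a tall oak unit begins right of y = -0.44 m: keep the arm clear of them.
- spice_jar: Bystander: small glass spice jar with a red cap, 45 mm across, 106 mm high. Origin: centre of its underside.
- honey_jar: Bystander: glass honey jar with a black cap, 63 mm across, 94 mm high. Origin: centre of its underside.
- low_pot: Bystander: low white ceramic pot, 91 mm across, 47 mm high. Origin: centre of its underside.

How it is judged:
By the outcome, as a careful person would: the job done as asked, in the order asked, and still so for the second after the job is handed in, with the robot touching nothing.
It also fails if it takes over 45 s, if anything falls off the work surface, if the arm or the gripper's body presses on something with over 40 N, if the wrist force passes 120 N, or if a joint passes its speed limit or range.

## Working session

There is one attempt and no reset: what is moved stays moved. The work goes in short steps, Python scripts to look and compute and a tool call to move; the robot and the scene stay as the last step left them, time stands still between calls to the robot, and variables do not carry over. Pictures are saved under pics/ and viewed, at most 10 in all, crops included, and the job is handed in when it is done.

Besides the shell and the picture viewer there is one more tool, called after "Request:" in YAML: its name, and indented under it one key for each argument. send_rows: Moves the arm, as the interface text tells. Its arguments: {"type":"object","properties":{"commands":{"type":"array"},"jaw":{"type":"number"}},"required":["commands"]}

```bash
mkdir -p pics; ls; cat > h.py <<'E'
import numpy as np,cv2
from bench import status,imaging,ctrl,models
from scipy.spatial.transform import Rotation as R
def cloud(p):
    d=p["depth"];K=p["mtx"];v,u=np.mgrid[:420,:560]
    c=np.stack([(u-K[0,2])/K[0,0]*d,(v-K[1,2])/K[1,1]*d,d],-1)
    T=np.array(p["pose"]);w=c@T[:3,:3].T+T[:3,3];w[d==0]=np.nan;return w
def rot(s=None):
    q=(s or status.get_obs())["eef_rot"];return R.from_quat([q[1],q[2],q[3],q[0]])
E
python3 - <<'E'
from h import *
s=status.get_obs();print(s);print(rot(s).as_matrix().round(3),ctrl.grip_point_offset)
ims=[]
for n in("scene","top"):
    p=imaging.camera(n);w=cloud(p);im=p["image"].copy();print(n,np.array(p["pose"]).round(3).tolist())
    for t in("spice_shelf","stand","tray","spice_jar","honey_jar","low_pot"):
        for r in models.regions_of(p,t)[:1]:
            m=r["region"];q=w[m];q=q[~np.isnan(q[:,0])]
            print(t,round(r["confidence"],2),np.round(r["centre"]),m.sum(),np.percentile(q,[2,50,98],axis=0).round(3).tolist())
            cv2.circle(im,tuple(int(x) for x in r["centre"]),4,(0,0,255),1)
    cv2.imwrite(f"pics/{n}0.png",im);np.savez(f"{n}0.npz",w=w,im=p["image"])
E
```

```text
pics
{'time_s': 0.0, 'q': array([-1.35632922e+00,  1.81544075e-01,  1.60802247e+00,  4.80493734e-06,
        1.35375552e+00, -2.06332833e-01]), 'dq': array([-2.47775272e-03, -1.19256830e-03,  5.65985887e-04, -7.76833582e-04,
        2.44345221e-05, -6.52340531e-04]), 'joint_efforts': array([-1.70199360e-05, -4.44870329e+01, -3.51337481e+01, -2.40738136e-04,
        9.10613453e-03, -1.31189856e-05]), 'eef_pos': array([ 0.23482664, -0.52458656,  0.40377518]), 'eef_rot': array([-8.64707376e-04,  9.77947202e-01,  2.08850478e-01, -1.17122538e-06]), 'wrist_force': array([-0.11913014, -0.33543129, -0.44073315]), 'torque': array([-0.03510169, -0.00528697,  0.01338728]), 'grasp_force': 0.0, 'opening': 1.002942006915342}
[[ 0.913  0.408 -0.   ]
 [ 0.408 -0.913  0.002]
 [ 0.    -0.002 -1.   ]] 0.1547
scene [[-0.859, -0.356, 0.369, 0.255], [-0.513, 0.595, -0.619, 0.498], [0.001, -0.721, -0.693, 0.76], [0.0, 0.0, 0.0, 1.0]]
spice_shelf 0.95 [230. 341.] 6980 [[0.462, 0.156, 0.082], [0.509, 0.255, 0.121], [0.538, 0.33, 0.227]]
stand 0.84 [199. 404.] 1346 [[0.473, 0.307, 0.005], [0.521, 0.332, 0.02]
[... 454 characters left out ...]
0.12, 0.438], [-1.0, -0.028, -0.007, -0.01], [0.01, -0.12, -0.993, 1.413], [0.0, 0.0, 0.0, 1.0]]
spice_shelf 0.95 [167. 241.] 2609 [[0.463, 0.151, 0.081], [0.507, 0.237, 0.107], [0.544, 0.322, 0.23]]
stand 0.93 [182. 222.] 1216 [[0.515, 0.138, 0.012], [0.556, 0.214, 0.151], [0.595, 0.329, 0.176]]
tray 0.66 [369. 248.] 6050 [[0.442, -0.379, 0.003], [0.52, -0.26, 0.01], [0.597, -0.138, 0.022]]
spice_jar 0.67 [289. 265.] 289 [[0.438, -0.069, 0.002], [0.459, -0.048, 0.106], [0.479, -0.028, 0.111]]
honey_jar 0.73 [284. 227.] 529 [[0.533, -0.069, 0.026], [0.56, -0.041, 0.093], [0.59, -0.014, 0.098]]
low_pot 0.9 [284. 187.] 896 [[0.618, -0.072, 0.002], [0.662, -0.034, 0.009], [0.701, 0.009, 0.049]]
```

View pics/scene0.png

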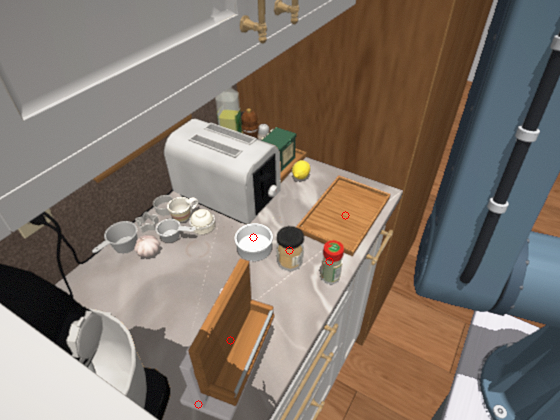

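View pics/top0.png

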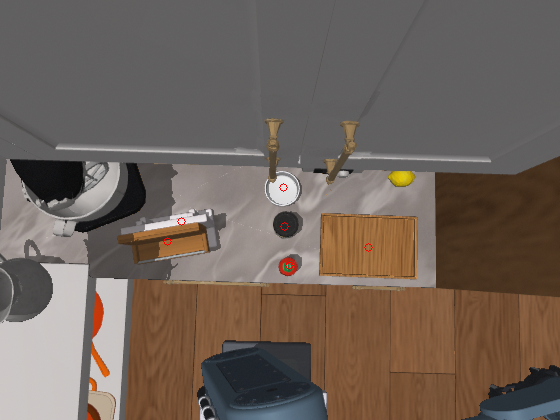

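The scene view shows the shelf hung at about (230,341) with the tray at (346,215). The top view shows the shelf at (167,241), yawed a little, the jars and pot around column 285, and the tray at (369,248). Next I'll measure the edges more closely.

```bash
python3 - <<'E'
from h import *
for n in("scene","top"):
    w=np.load(n+"0.npz")["w"].reshape(-1,3);g=~np.isnan(w[:,0]);w=w[g]
    box=(w[:,0]>.4)&(w[:,0]<.63)&(w[:,1]>.1)&(w[:,1]<.37)
    for nm,lo,hi in(("board top",.219,.24),("stand top",.164,.178),("rail",.106,.119)):
        q=w[box&(w[:,2]>lo)&(w[:,2]<hi)]
        if len(q)<20: continue
        if nm=="rail": q=q[q[:,0]<.52]
        r=cv2.minAreaRect((q[:,:2]*1000).astype(np.float32));print(n,nm,len(q),np.median(q[:,2]).round(4),np.round(r[0],1),np.round(r[1],1),round(r[2],2))
        d=np.linalg.svd(q[:,:2]-q[:,:2].mean(0),full_matrices=0)[2][0];a=np.arctan2(-d[0],d[1]);a=(a+np.pi/2)%np.pi-np.pi/2
        print("   yaw deg",np.degrees(a).round(2), q.max(0).round(3),q.min(0).round(3))
    # board front face: planar fit
    q=w[box&(w[:,2]>.135)&(w[:,2]<.215)&(w[:,0]<.56)]
    c=np.median(q,0)
    if len(q)>200:
        for _ in range(4):
            c=q.mean(0);nv=np.linalg.svd(q-c,full_matrices=0)[2][2];e=np.abs((q-c)@nv);q=q[e<max(.003,np.percentile(e,80))]
        print(n,"face",c.round(4),nv.round(4),len(q))
    q=w[(w[:,0]>.4)&(w[:,0]<.63)&(w[:,1]>-.42)&(w[:,1]<-.11)&(w[:,2]>.014)&(w[:,2]<.024)]
    print(n,"tray",cv2.minAreaRect((q[:,:2]*1000).astype(np.float32)))
E
```

```text
scene board top 1359 0.226 [523.6 242.2] [ 19.7 180. ] 11.44
   yaw deg 11.32 [0.55  0.331 0.229] [0.497 0.153 0.219]
scene stand top 469 0.1712 [529.5 275.1] [220.2  95.6] 68.32
   yaw deg -2.94 [0.613 0.369 0.178] [0.499 0.155 0.164]
scene rail 694 0.1092 [488.5 240.7] [ 63.  193.8] 0.02
   yaw deg 4.5 [0.52  0.338 0.119] [0.457 0.144 0.106]
scene face [0.5166 0.2376 0.1806] [-0.9809 -0.1919 -0.0321] 1239
scene tray ((520.988037109375, -259.3990478515625), (254.21444702148438, 162.74427795410156), 89.49454498291016)
top board top 717 0.2263 [523.6 241.3] [ 19.9 180.4] 11.19
   yaw deg 11.24 [0.549 0.331 0.234] [0.498 0.151 0.219]
top stand top 669 0.1714 [543.9 264.6] [227.1 120.4] 74.3
   yaw deg 4.11 [0.63  0.369 0.178] [0.499 0.142 0.164]
top rail 267 0.1097 [495.  235.1] [ 46.3 179.7] 11.3
   yaw deg 7.83 [0.519 0.326 0.118] [0.457 0.144 0.106]
top face [0.5416 0.2528 0.1729] [-0.554  -0.0889 -0.8278] 340
top tray ((520.03662109375, -259.0302734375), (249.5062713623047, 162.21575927734375), 89.41328430175781)
```

Request:
send_rows:
  commands:
    - [[0, 0, -0.1, 0, 0, -1], [0, 0, -0.1, 0, 0, -1], [0, 0, -0.1, 0, 0, -1], [0, 0, -0.1, 0, 0, -1], [0, 0, -0.1, 0, 0, -1], [0, 0, -0.1, 0, 0, -1], [0, 0, -0.1, 0, 0, -1], [0, 0, -0.1, 0, 0, -1]]
  jaw: 1

```text
time_s: 1.37
eef_pos: [0.2349, -0.5248, 0.4289]
eef_rot: [0.0, 0.818, 0.575, -0.0]
wrist_force: [0.2, -0.4, 0.8]
opening: 1.0
grasp_force: 0.0
```

Request:
send_rows:
  commands:
    - [[0, 0, -0.1, 0, 0, -1], [0, 0, -0.1, 0, 0, -1], [0, 0, -0.1, 0, 0, -1], [0, 0, 0, 0, 0, -1], [0, 0, 0, 0, 0, -1], [0, 0, 0, 0, 0, -0.47], [0, 0, 0, 0, 0, 0]]

```text
time_s: 1.95
eef_pos: [0.2349, -0.5248, 0.4377]
eef_rot: [0.0, 0.634, 0.774, -0.0]
wrist_force: [0.2, -0.9, -0.4]
opening: 0.997
grasp_force: 0.0
```

Request:
send_rows:
  commands:
    - [[0.6, 0.4, 0, 0, 0, 0], [0.96, 0.6, 0, 0, 0, 0], [0.96, 0.6, 0, 0, 0, 0], [0.96, 0.6, 0, 0, 0, 0], [0.96, 0.6, 0, 0, 0, 0], [0.96, 0.6, 0, 0, 0, 0], [0.96, 0.6, 0, 0, 0, 0], [0.96, 0.6, 0, 0, 0, 0]]

```text
time_s: 2.62
eef_pos: [0.3274, -0.2809, 0.4378]
eef_rot: [0.0, 0.635, 0.772, -0.0]
wrist_force: [0.6, -0.9, 0.5]
opening: 0.998
grasp_force: 0.0
```

Request:
send_rows:
  commands:
    - [[0.96, 0.6, 0, 0, 0, 0], [0.96, 0.6, 0, 0, 0, 0], [0.96, 0.6, 0, 0, 0, 0], [0.96, 0.6, 0, 0, 0, 0], [0.96, 0.6, 0, 0, 0, 0], [0.96, 0.6, 0, 0, 0, 0], [0.5, 0.3, 0, 0, 0, 0], [0, 0, 0, 0, 0, 0]]

```text
time_s: 3.28
eef_pos: [0.4057, -0.0726, 0.4379]
eef_rot: [0.0, 0.633, 0.774, 0.001]
wrist_force: [0.7, -0.5, -0.3]
opening: 0.999
grasp_force: 0.0
```

```bash
cat >> h.py <<'E'
def goto(x,y,z,hd):
    s=status.get_obs();r=rot(s);print("d tool units",(r.inv().apply(np.array([x,y,z])-s["eef_pos"])/.03).round(3))
    c,sn=np.cos(np.radians(hd)),np.sin(np.radians(hd));T=R.from_matrix([[c,sn,0],[sn,-c,0],[0,0,-1]])
    print("turn units",((r.inv()*T).as_rotvec()/.1).round(3),"pos",s["eef_pos"].round(4),"q",s["q"].round(2),"F",s["wrist_force"].round(1),"M",s["torque"].round(2),"t",s["time_s"])
E
python3 -c "
from h import *
goto(.5256,.242,.357,101.3)"
```

```text
d tool units [9.486 5.992 2.709]
turn units [ 0.01  -0.006  0.022] pos [ 0.4057 -0.0726  0.4379] q [-0.47 -0.24  1.95  0.    1.43 -0.67] F [ 0.7 -0.5 -0.3] M [0.01 0.04 0.03] t 3.2833
```

Request:
send_rows:
  commands:
    - [[0.96, 0.6, 0, 0, 0, 0], [0.96, 0.6, 0, 0, 0, 0], [0.96, 0.6, 0, 0, 0, 0], [0.96, 0.6, 0, 0, 0, 0], [0.96, 0.6, 0, 0, 0, 0], [0.96, 0.6, 0, 0, 0, 0], [0.96, 0.6, 0, 0, 0, 0], [0.96, 0.6, 0, 0, 0, 0]]

```text
time_s: 3.95
eef_pos: [0.502, 0.1796, 0.4377]
eef_rot: [0.0, 0.635, 0.773, -0.0]
wrist_force: [1.0, 0.7, 0.4]
opening: 1.001
grasp_force: 0.0
```

Request:
send_rows:
  commands:
    - [[0.96, 0.6, 0, 0, 0, 0], [0.85, 0.59, 0, 0, 0, 0], [0, 0, 0.5, 0, 0, 0], [0, 0, 0.5, 0, 0, 0], [0, 0, 0, 0, 0, 0], [0, 0, 0, 0, 0, 0]]

```text
time_s: 4.45
eef_pos: [0.5258, 0.2382, 0.4068]
eef_rot: [-0.001, 0.635, 0.773, -0.001]
wrist_force: [0.6, 0.0, 0.4]
opening: 0.998
grasp_force: 0.0
```

```bash
python3 -c "
from h import *
goto(.5256,.242,.357,101.3)
p=imaging.camera('scene');cv2.imwrite('pics/s1.png',p['image'])"
```

```text
d tool units [0.126 0.022 1.66 ]
turn units [-0.024  0.004 -0.016] pos [0.5258 0.2382 0.4068] q [ 0.22  0.18  1.6  -0.    1.36  0.02] F [0.6 0.  0.4] M [0.01 0.06 0.05] t 4.45
```

View pics/s1.png

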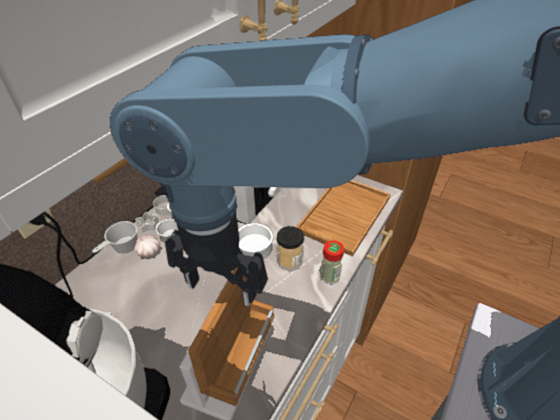

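The fingers straddle the board's top edge at about (215,280), so I'll descend and close.

Request:
send_rows:
  commands:
    - [[0.12, 0, 0.3, 0, 0, 0], [0, 0, 0.3, 0, 0, 0], [0, 0, 0.3, 0, 0, 0], [0, 0, 0.3, 0, 0, 0], [0, 0, 0.3, 0, 0, 0], [0, 0, 0.16, 0, 0, 0], [0, 0, 0, 0, 0, 0], [0, 0, 0, 0, 0, 0]]

```text
time_s: 5.17
eef_pos: [0.525, 0.2424, 0.3574]
eef_rot: [-0.0, 0.634, 0.773, -0.0]
wrist_force: [-0.5, -0.1, 0.0]
opening: 1.0
grasp_force: 0.0
```

Request:
send_rows:
  commands:
    - [[0, 0, 0, 0, 0, 0], [0, 0, 0, 0, 0, 0], [0, 0, 0, 0, 0, 0], [0, 0, 0, 0, 0, 0], [0, 0, 0, 0, 0, 0], [0, 0, 0, 0, 0, 0]]
  jaw: 0.35

```text
time_s: 5.67
eef_pos: [0.525, 0.2425, 0.3581]
eef_rot: [0.0, 0.634, 0.773, 0.0]
wrist_force: [0.4, 1.5, 0.4]
opening: 0.348
grasp_force: 0.0
```

```bash
python3 -c "
from h import *
goto(.5256,.242,.357,101.3)
p=imaging.camera('scene');cv2.imwrite('pics/s2.png',cv2.resize(p['image'][200:400,140:340],(600,600)))"
```

```text
d tool units [-0.02   0.015  0.036]
turn units [ 0.003 -0.    -0.002] pos [0.525  0.2425 0.3581] q [0.23 0.23 1.64 0.   1.27 0.03] F [0.4 1.5 0.4] M [-0.   -0.02 -0.02] t 5.6667
```

View pics/s2.png

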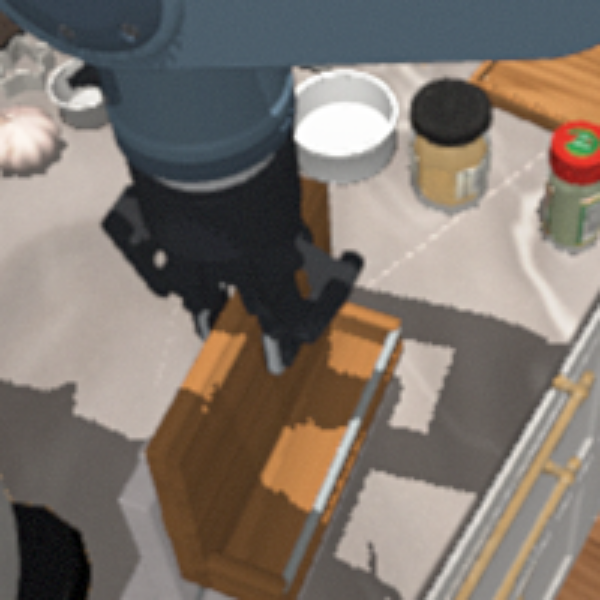

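The near pad stands in front of the board at about (280,360) and the far pad behind it at about (205,320), centred. Now I'll close fully.

Request:
send_rows:
  commands:
    - [[0, 0, 0, 0, 0, 0], [0, 0, 0, 0, 0, 0], [0, 0, 0, 0, 0, 0], [0, 0, 0, 0, 0, 0], [0, 0, 0, 0, 0, 0], [0, 0, 0, 0, 0, 0], [0, 0, 0, 0, 0, 0]]
  jaw: 0

```text
time_s: 6.3
eef_pos: [0.5253, 0.2425, 0.3583]
eef_rot: [0.0, 0.634, 0.773, 0.001]
wrist_force: [1.8, 0.4, 3.5]
opening: 0.21
grasp_force: 58.9
```

```bash
cat >> h.py <<'E'
def loc(): # force/moment/pos in tool axes
    s=status.get_obs();r=rot(s).inv();print("t",round(s["time_s"],2),"Ftool",r.apply(s["wrist_force"]).round(1),"Mtool",r.apply(s["torque"]).round(2),"Ptool mm",(R.from_quat([np.cos(a:=np.radians(101.3)/2),np.sin(a),0,0]).inv().apply(s["eef_pos"])*1000).round(1),"open",round(s["opening"],3),"g",round(s["grasp_force"],1),"dev",s["eef_pos"].round(4))
E
python3 -c "
from h import *
loc()"
```

```text
t 6.3 Ftool [ 0.   1.8 -3.5] Mtool [-0.42  0.02  0.  ] Ptool mm [ 134.9  562.6 -358.3] open 0.21 g 58.9 dev [0.5253 0.2425 0.3583]
```

Request:
send_rows:
  commands:
    - [[0, 0, -0.03, 0, 0, 0], [0, 0, 0, 0, 0, 0], [0, 0, 0, 0, 0, 0]]

```text
time_s: 6.55
eef_pos: [0.5251, 0.2425, 0.3585]
eef_rot: [0.0, 0.634, 0.773, 0.0]
wrist_force: [2.7, 0.3, -0.7]
opening: 0.216
grasp_force: 59.1
```

Request:
send_rows:
  commands:
    - [[0, 0, -0.02, 0, 0, 0], [0, 0, 0, 0, 0, 0], [0, 0, 0, 0, 0, 0]]

```text
time_s: 6.8
eef_pos: [0.5251, 0.2425, 0.3586]
eef_rot: [-0.0, 0.634, 0.773, -0.0]
wrist_force: [4.8, 0.8, -4.8]
opening: 0.219
grasp_force: 58.9
```

```bash
python3 -c "
from h import *
loc()"
```

```text
t 6.8 Ftool [-0.2  4.9  4.8] Mtool [-1.09  0.13 -0.16] Ptool mm [ 134.9  562.4 -358.6] open 0.219 g 58.9 dev [0.5251 0.2425 0.3586]
```

Request:
send_rows:
  commands:
    - [[0, 0.04, 0, 0, 0, 0], [0, 0, 0, 0, 0, 0], [0, 0, 0, 0, 0, 0]]

```text
time_s: 7.05
eef_pos: [0.5257, 0.2426, 0.3586]
eef_rot: [-0.001, 0.634, 0.773, -0.001]
wrist_force: [0.2, -0.4, -4.4]
opening: 0.211
grasp_force: 59.0
```

```bash
python3 -c "
from h import *
loc()"
```

```text
t 7.05 Ftool [-0.4  0.2  4.4] Mtool [-0.04  0.   -0.03] Ptool mm [ 134.9  563.1 -358.6] open 0.211 g 59.0 dev [0.5257 0.2426 0.3586]
```

Request:
send_rows:
  commands:
    - [[-0.03, 0, 0, 0, 0, 0], [-0.05, 0, 0, 0, 0, 0], [-0.05, 0, 0, 0, 0, 0], [-0.05, 0, 0, 0, 0, 0], [-0.05, 0, 0, 0, 0, 0], [-0.05, 0, 0, 0, 0, 0], [-0.05, 0, 0, 0, 0, 0], [0, 0, 0, 0, 0, 0]]

```text
time_s: 7.72
eef_pos: [0.5282, 0.2327, 0.3594]
eef_rot: [0.0, 0.634, 0.773, -0.0]
wrist_force: [-0.5, -0.2, -4.3]
opening: 0.211
grasp_force: 59.0
```

```bash
python3 -c "
from h import *
loc()"
```

```text
t 7.72 Ftool [-0.1 -0.6  4.3] Mtool [0.   0.01 0.04] Ptool mm [ 124.7  563.6 -359.4] open 0.211 g 59.0 dev [0.5282 0.2327 0.3594]
```

Request:
send_rows:
  commands:
    - [[-0.04, 0, 0, 0, 0, 0], [-0.04, 0, 0, 0, 0, 0], [-0.04, 0, 0, 0, 0, 0], [-0.04, 0, 0, 0, 0, 0], [-0.04, 0, 0, 0, 0, 0]]

```text
time_s: 8.13
eef_pos: [0.5293, 0.227, 0.3594]
eef_rot: [0.0, 0.634, 0.773, 0.0]
wrist_force: [0.7, -0.5, -5.3]
opening: 0.215
grasp_force: 59.0
```

Request:
send_rows:
  commands:
    - [[-0.04, 0, 0, 0, 0, 0], [-0.04, 0, 0, 0, 0, 0], [-0.04, 0, 0, 0, 0, 0], [0, 0, 0, 0, 0, 0]]

```text
time_s: 8.47
eef_pos: [0.5301, 0.2234, 0.3594]
eef_rot: [0.0, 0.634, 0.773, -0.0]
wrist_force: [0.0, 0.0, -4.0]
opening: 0.214
grasp_force: 59.0
```

```bash
python3 -c "
from h import *
loc()"
```

```text
t 8.47 Ftool [-0.  0.  4.] Mtool [-0.05  0.04  0.  ] Ptool mm [ 115.2  563.6 -359.4] open 0.214 g 59.0 dev [0.5301 0.2234 0.3594]
```

Request:
send_rows:
  commands:
    - [[-0.04, 0, 0, 0, 0, 0], [-0.04, 0, 0, 0, 0, 0], [-0.04, 0, 0, 0, 0, 0], [0, 0, 0, 0, 0, 0]]

```text
time_s: 8.8
eef_pos: [0.5308, 0.2198, 0.3594]
eef_rot: [0.0, 0.634, 0.773, -0.0]
wrist_force: [1.0, -0.1, -4.2]
opening: 0.213
grasp_force: 59.0
```

Request:
send_rows:
  commands:
    - [[-0.04, 0, 0, 0, 0, 0], [-0.04, 0, 0, 0, 0, 0], [0, 0, 0, 0, 0, 0]]

```text
time_s: 9.05
eef_pos: [0.5312, 0.2175, 0.3594]
eef_rot: [0.0, 0.634, 0.773, -0.0]
wrist_force: [0.5, 0.1, -5.0]
opening: 0.216
grasp_force: 59.0
```

Request:
send_rows:
  commands:
    - [[-0.04, 0, 0, 0, 0, 0], [-0.04, 0, 0, 0, 0, 0], [0, 0, 0, 0, 0, 0]]

```text
time_s: 9.3
eef_pos: [0.5317, 0.2152, 0.3594]
eef_rot: [0.0, 0.634, 0.773, -0.0]
wrist_force: [0.3, -0.5, -3.9]
opening: 0.213
grasp_force: 59.0
```

Request:
send_rows:
  commands:
    - [[-0.04, 0, 0, 0, 0, 0], [-0.04, 0, 0, 0, 0, 0], [0, 0, 0, 0, 0, 0]]

```text
time_s: 9.55
eef_pos: [0.5322, 0.2128, 0.3594]
eef_rot: [0.0, 0.634, 0.773, -0.0]
wrist_force: [-0.9, -0.7, -4.4]
opening: 0.215
grasp_force: 59.0
```

Request:
send_rows:
  commands:
    - [[-0.04, 0, 0, 0, 0, 0], [-0.04, 0, 0, 0, 0, 0], [0, 0, 0, 0, 0, 0]]

```text
time_s: 9.8
eef_pos: [0.5326, 0.2104, 0.3594]
eef_rot: [0.0, 0.634, 0.773, -0.0]
wrist_force: [0.8, 0.7, -5.0]
opening: 0.215
grasp_force: 59.0
```

Request:
send_rows:
  commands:
    - [[-0.04, 0, 0, 0, 0, 0], [-0.04, 0, 0, 0, 0, 0], [0, 0, 0, 0, 0, 0]]

```text
time_s: 10.05
eef_pos: [0.533, 0.2085, 0.3594]
eef_rot: [-0.0, 0.634, 0.773, 0.0]
wrist_force: [-0.1, 2.0, -4.5]
opening: 0.214
grasp_force: 59.0
```

Request:
send_rows:
  commands:
    - [[-0.03, 0, 0, 0, 0, 0], [-0.03, 0, 0, 0, 0, 0], [0, 0, 0, 0, 0, 0]]

```text
time_s: 10.3
eef_pos: [0.5331, 0.2077, 0.3594]
eef_rot: [-0.001, 0.634, 0.773, 0.001]
wrist_force: [-1.0, 8.4, -5.1]
opening: 0.212
grasp_force: 58.9
```

```bash
python3 -c "
from h import *
loc()"
```

```text
t 10.3 Ftool [8.4 0.6 5.1] Mtool [-0.12  1.5  -0.04] Ptool mm [  99.2  563.5 -359.4] open 0.212 g 58.9 dev [0.5331 0.2077 0.3594]
```

Request:
send_rows:
  commands:
    - [[0.05, 0, 0, 0, 0, 0], [0.05, 0, -0.03, 0, 0, 0], [0.03, 0, 0, 0, 0, 0], [0, 0, 0, 0, 0, 0]]

```text
time_s: 10.63
eef_pos: [0.5327, 0.2103, 0.3604]
eef_rot: [0.0, 0.634, 0.773, -0.0]
wrist_force: [-0.0, -0.1, -4.7]
opening: 0.213
grasp_force: 59.0
```

Request:
send_rows:
  commands:
    - [[0, -0.04, 0, 0, 0, 0], [0, -0.04, 0, 0, 0, 0], [0, -0.04, 0, 0, 0, 0], [0, -0.04, 0, 0, 0, 0], [0, 0, 0, 0, 0, 0]]

```text
time_s: 11.05
eef_pos: [0.5277, 0.2093, 0.3602]
eef_rot: [-0.0, 0.634, 0.773, -0.0]
wrist_force: [-0.2, 0.3, -5.7]
opening: 0.217
grasp_force: 58.9
```

```bash
python3 -c "
from h import *
loc()"
```

```text
t 11.05 Ftool [ 0.3 -0.2  5.7] Mtool [-0.06  0.01 -0.04] Ptool mm [ 101.8  558.5 -360.2] open 0.217 g 58.9 dev [0.5277 0.2093 0.3602]
```

Moved 5 mm free, past the play, so the heads are passing the openings. I'll draw it the rest of the way off.

Request:
send_rows:
  commands:
    - [[0, -0.06, 0, 0, 0, 0], [0, -0.06, 0, 0, 0, 0], [0, -0.06, 0, 0, 0, 0], [0, -0.06, 0, 0, 0, 0], [0, -0.06, 0, 0, 0, 0], [0, -0.06, 0, 0, 0, 0], [0, 0, 0, 0, 0, 0]]

```text
time_s: 11.63
eef_pos: [0.517, 0.2073, 0.3603]
eef_rot: [-0.0, 0.634, 0.773, -0.0]
wrist_force: [0.4, 0.0, -4.8]
opening: 0.215
grasp_force: 59.0
```

Request:
send_rows:
  commands:
    - [[0, -0.1, 0, 0, 0, 0], [0, -0.2, 0, 0, 0, 0], [0, -0.3, 0, 0, 0, 0], [0, -0.4, 0, 0, 0, 0], [0, -0.4, 0, 0, 0, 0], [0, -0.3, 0, 0, 0, 0], [0, -0.1, 0, 0, 0, 0], [0, 0, 0, 0, 0, 0]]

```text
time_s: 12.3
eef_pos: [0.4636, 0.1967, 0.3604]
eef_rot: [0.0, 0.634, 0.773, 0.0]
wrist_force: [0.8, 0.0, -4.6]
opening: 0.218
grasp_force: 59.0
```

```bash
python3 - <<'E'
from h import *
loc()
for n in("top","scene"):
    p=imaging.camera(n);w=cloud(p)
    r=models.regions_of(p,"spice_shelf")[:1]
    if not r: continue
    q=w[r[0]["region"]];q=q[~np.isnan(q[:,0])];print(n,r[0]["confidence"],np.percentile(q,[2,50,98],axis=0).round(3).tolist())
    t=q[(q[:,2]>.218)&(q[:,2]<.24)]
    if len(t)>30: print(cv2.minAreaRect((t[:,:2]*1000).astype(np.float32)))
cv2.imwrite('pics/s3.png',p['image'])
E
```

```text
t 12.3 Ftool [-0.1  0.7  4.6] Mtool [ 0.   -0.05  0.02] Ptool mm [ 102.   493.1 -360.4] open 0.218 g 59.0 dev [0.4636 0.1967 0.3604]
top 0.77 [[0.397, 0.102, 0.084], [0.446, 0.147, 0.095], [0.484, 0.269, 0.232]]
((473.2618408203125, 138.32362365722656), (18.866178512573242, 62.91542434692383), 11.285351753234863)
scene 0.64 [[0.399, 0.109, 0.087], [0.443, 0.228, 0.11], [0.467, 0.285, 0.23]]
((456.1032409667969, 235.095947265625), (19.69280242919922, 101.339111328125), 11.758841514587402)
```

View pics/s3.png

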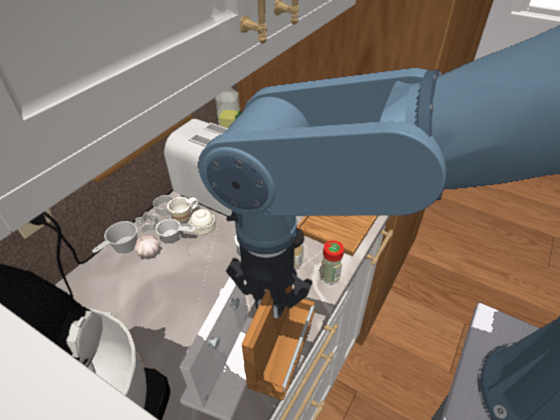

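The shelf is off and the bare studs show at (235,303) and (213,343); the shelf hangs upright in the gripper. I'll raise it and carry it over the jars to the tray.

Request:
send_rows:
  commands:
    - [[0, 0, -0.2, 0, 0, 0], [0, 0, -0.4, 0, 0, 0], [0, 0, -0.5, 0, 0, 0], [0, 0, -0.5, 0, 0, 0], [0, 0, -0.5, 0, 0, 0], [0, 0, -0.4, 0, 0, 0], [-0.1, 0, -0.2, 0, 0, 0], [-0.3, -0.06, 0, 0, 0, 0]]

```text
time_s: 13.17
eef_pos: [0.4655, 0.185, 0.4431]
eef_rot: [0.001, 0.634, 0.774, 0.001]
wrist_force: [0.0, -0.3, -4.6]
opening: 0.214
grasp_force: 59.0
```

Request:
send_rows:
  commands:
    - [[-0.5, -0.1, 0, 0, 0, 0], [-0.7, -0.14, 0, 0, 0, 0], [-0.7, -0.14, 0, 0, 0, 0], [-0.7, -0.14, 0, 0, 0, 0], [-0.7, -0.14, 0, 0, 0, 0], [-0.7, -0.14, 0, 0, 0, 0], [-0.7, -0.14, 0, 0, 0, 0], [-0.7, -0.14, 0, 0, 0, 0]]

```text
time_s: 13.83
eef_pos: [0.4644, 0.0178, 0.4402]
eef_rot: [-0.001, 0.634, 0.773, -0.001]
wrist_force: [1.6, -0.8, -4.5]
opening: 0.217
grasp_force: 59.0
```

Request:
send_rows:
  commands:
    - [[-0.7, -0.14, 0, 0, 0, 0], [-0.7, -0.14, 0, 0, 0, 0], [-0.7, -0.14, 0, 0, 0, 0], [-0.7, -0.14, 0, 0, 0, 0], [-0.7, -0.14, 0, 0, 0, 0], [-0.7, -0.14, 0, 0, 0, 0], [-0.7, -0.14, 0, 0, 0, 0], [-0.7, -0.14, 0, 0, 0, 0]]

```text
time_s: 14.5
eef_pos: [0.4641, -0.1535, 0.4401]
eef_rot: [-0.001, 0.634, 0.773, -0.0]
wrist_force: [-0.2, -0.0, -5.6]
opening: 0.214
grasp_force: 59.0
```

Request:
send_rows:
  commands:
    - [[-0.7, -0.14, 0, 0, 0, 0], [-0.7, -0.14, 0, 0, 0, 0], [-0.7, -0.14, 0, 0, 0, 0], [-0.6, -0.12, 0, 0, 0, 0.4], [-0.3, -0.06, 0, 0, 0, 0.6], [0, 0, 0, 0, 0, 0.6], [0, 0, 0, 0, 0, 0.46], [0, 0, 0, 0, 0, 0]]

```text
time_s: 15.17
eef_pos: [0.4637, -0.2445, 0.44]
eef_rot: [-0.001, 0.711, 0.703, -0.0]
wrist_force: [-0.5, -0.8, -4.4]
opening: 0.215
grasp_force: 59.0
```

```bash
python3 - <<'E'
from h import *
goto(.544,-.259,.335,89.5);loc()
for n in("scene","top"):
    p=imaging.camera(n);w=cloud(p)
    r=models.regions_of(p,"spice_shelf")[:1]
    if r:
        q=w[r[0]["region"]];q=q[~np.isnan(q[:,0])];print(n,r[0]["confidence"],np.percentile(q,[1,50,99],axis=0).round(3).tolist())
    cv2.imwrite(f'pics/{n}4.png',p['image'])
E
```

```text
d tool units [-0.457  2.689  3.493]
turn units [-0.02  -0.014 -0.03 ] pos [ 0.4637 -0.2445  0.44  ] q [-0.71  0.04  1.69 -0.    1.41 -0.7 ] F [-0.5 -0.8 -4.4] M [ 0.   -0.03  0.  ] t 15.1667
t 15.17 Ftool [-0.8 -0.4  4.4] Mtool [-0.03  0.   -0.  ] Ptool mm [-330.6  406.8 -440. ] open 0.215 g 59.0 dev [ 0.4637 -0.2445  0.44  ]
scene 0.55 [[0.407, -0.439, 0.019], [0.453, -0.213, 0.193], [0.484, -0.154, 0.309]]
top 0.69 [[0.405, -0.328, 0.007], [0.442, -0.179, 0.191], [0.479, -0.136, 0.567]]
```

View pics/scene4.png

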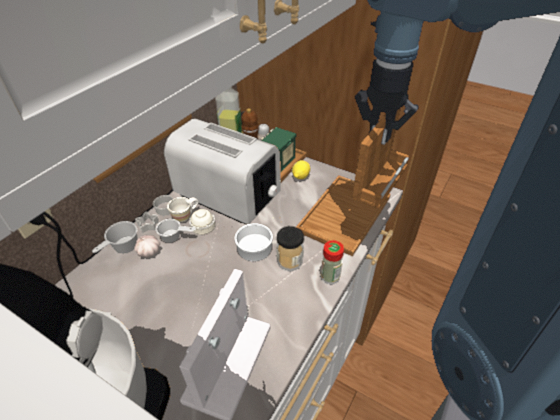

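The shelf is upright over the tray's front at about (375,175), and the jars and pot are untouched. I'll lower it, then move forward.

Request:
send_rows:
  commands:
    - [[-0.1, 0, 0.2, 0, 0, 0], [-0.2, 0, 0.5, 0, 0, 0], [-0.16, 0, 0.6, 0, 0, 0], [0, 0, 0.6, 0, 0, 0], [0, 0.1, 0.6, 0, 0, 0], [0, 0.3, 0.5, 0, 0, 0], [0, 0.5, 0.3, 0, 0, 0], [0, 0.5, 0.2, 0, 0, 0]]

```text
time_s: 16.03
eef_pos: [0.5062, -0.2577, 0.3341]
eef_rot: [-0.001, 0.71, 0.704, -0.0]
wrist_force: [-0.4, -0.1, -4.2]
opening: 0.214
grasp_force: 59.1
```

Request:
send_rows:
  commands:
    - [[0, 0.5, 0, 0, 0, 0], [0, 0.4, 0, 0, 0, 0], [0, 0.3, 0, 0, 0, 0], [0, 0.09, 0, 0, 0, 0], [0, 0, 0, 0, 0, 0], [0, 0, 0, 0, 0, 0]]

```text
time_s: 16.53
eef_pos: [0.5447, -0.2581, 0.336]
eef_rot: [-0.0, 0.71, 0.704, -0.0]
wrist_force: [0.5, 1.3, -4.5]
opening: 0.217
grasp_force: 59.1
```

```bash
python3 - <<'E'
from h import *
goto(.544,-.259,.295,89.5);loc()
for n in("scene","top"):
    p=imaging.camera(n);w=cloud(p)
    r=models.regions_of(p,"spice_shelf")[:1]
    if r:
        q=w[r[0]["region"]];q=q[~np.isnan(q[:,0])];q=q[(q[:,2]>.07)&(q[:,2]<.22)];print(n,r[0]["confidence"],np.percentile(q,[1,50,99],axis=0).round(3).tolist())
    if n=="scene": cv2.imwrite('pics/s5.png',cv2.resize(p['image'][80:260,280:460],(600,600)))
E
```

```text
d tool units [-0.029 -0.021  1.366]
turn units [-0.008 -0.002  0.002] pos [ 0.5447 -0.2581  0.336 ] q [-0.64  0.31  1.6  -0.    1.24 -0.63] F [ 0.5  1.3 -4.5] M [ 0.   -0.09 -0.06] t 16.5333
t 16.53 Ftool [1.3 0.5 4.5] Mtool [-0.09  0.    0.06] Ptool mm [-359.9  483.5 -336. ] open 0.217 g 59.1 dev [ 0.5447 -0.2581  0.336 ]
scene 0.87 [[0.489, -0.343, 0.071], [0.534, -0.213, 0.124], [0.552, -0.168, 0.205]]
top 0.85 [[0.487, -0.345, 0.07], [0.531, -0.191, 0.092], [0.551, -0.169, 0.207]]
```

View pics/s5.png

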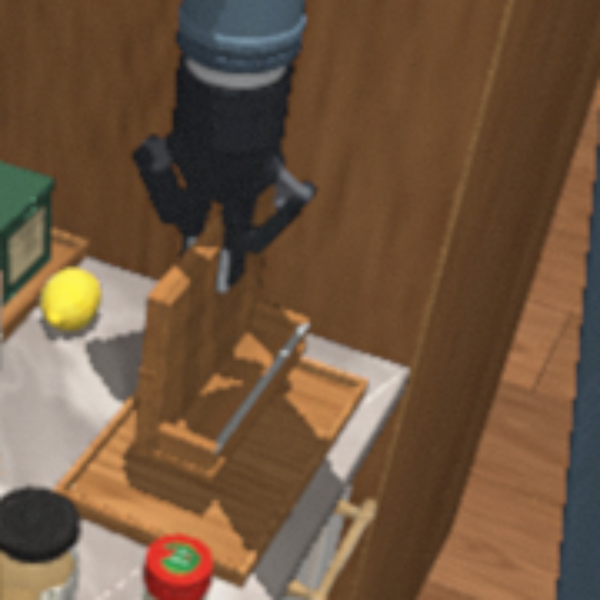

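The shelf is upright and centred over the tray in the crop at about (210,370), inside the rim. I'll lower it gently.

Request:
send_rows:
  commands:
    - [[0, 0, 0.15, 0, 0, 0], [0, 0, 0.25, 0, 0, 0], [0, 0, 0.25, 0, 0, 0], [0, 0, 0.25, 0, 0, 0], [0, 0, 0.2, 0, 0, 0], [0, 0, 0.1, 0, 0, 0], [0, 0, 0.06, 0, 0, 0], [0, 0, 0, 0, 0, 0]]

```text
time_s: 17.4
eef_pos: [0.5449, -0.2582, 0.2978]
eef_rot: [-0.0, 0.71, 0.704, -0.0]
wrist_force: [0.3, -0.3, -4.9]
opening: 0.216
grasp_force: 59.1
```

Request:
send_rows:
  commands:
    - [[0, 0, 0.04, 0, 0, 0], [0, 0, 0.04, 0, 0, 0], [0, 0, 0, 0, 0, 0]]

```text
time_s: 17.65
eef_pos: [0.5451, -0.2583, 0.2962]
eef_rot: [0.0, 0.71, 0.704, 0.0]
wrist_force: [-0.1, 1.0, -4.4]
opening: 0.212
grasp_force: 59.2
```

Request:
send_rows:
  commands:
    - [[0, 0, 0.03, 0, 0, 0], [0, 0, 0.03, 0, 0, 0], [0, 0, 0, 0, 0, 0]]

```text
time_s: 17.9
eef_pos: [0.545, -0.2582, 0.2942]
eef_rot: [-0.0, 0.71, 0.704, -0.0]
wrist_force: [0.5, 0.3, -4.6]
opening: 0.217
grasp_force: 59.2
```

Request:
send_rows:
  commands:
    - [[0, 0, 0.03, 0, 0, 0], [0, 0, 0.03, 0, 0, 0], [0, 0, 0, 0, 0, 0]]

```text
time_s: 18.15
eef_pos: [0.545, -0.2582, 0.2923]
eef_rot: [-0.0, 0.71, 0.704, -0.0]
wrist_force: [-1.0, 0.1, -3.8]
opening: 0.214
grasp_force: 59.2
```

Request:
send_rows:
  commands:
    - [[0, 0, 0.03, 0, 0, 0], [0, 0, 0.02, 0, 0, 0], [0, 0, 0, 0, 0, 0]]

```text
time_s: 18.4
eef_pos: [0.5452, -0.2583, 0.2915]
eef_rot: [0.0, 0.71, 0.704, 0.0]
wrist_force: [-0.8, -0.2, -1.5]
opening: 0.216
grasp_force: 59.6
```

Contact is starting, with the weight being taken over.

Request:
send_rows:
  commands:
    - [[0, 0, 0.02, 0, 0, 0], [0, 0, 0.02, 0, 0, 0], [0, 0, 0, 0, 0, 0]]

```text
time_s: 18.65
eef_pos: [0.5456, -0.2583, 0.2912]
eef_rot: [0.001, 0.71, 0.704, 0.0]
wrist_force: [-0.3, 1.5, 4.5]
opening: 0.216
grasp_force: 60.8
```

```bash
python3 -c "
from h import *
loc()"
```

```text
t 18.65 Ftool [ 1.5 -0.3 -4.5] Mtool [0.5  0.47 0.02] Ptool mm [-360.2  484.4 -291.2] open 0.216 g 60.8 dev [ 0.5456 -0.2583  0.2912]
```

Request:
send_rows:
  commands:
    - [[0, 0, -0.02, 0, 0, 0], [0, 0, 0, 0, 0, 0], [0, 0, 0, 0, 0, 0], [0, 0, 0, 0, 0, 0], [0, 0, 0, 0, 0, 0], [0, 0, 0, 0, 0, 0]]
  jaw: 0.6

```text
time_s: 19.15
eef_pos: [0.545, -0.2583, 0.2903]
eef_rot: [-0.0, 0.71, 0.704, -0.0]
wrist_force: [-0.1, 0.1, -0.6]
opening: 0.598
grasp_force: 0.0
```

Request:
send_rows:
  commands:
    - [[0, 0, -0.2, 0, 0, 0], [0, 0, -0.4, 0, 0, 0], [0, 0, -0.5, 0, 0, 0], [0, 0, -0.6, 0, 0, 0], [0, 0, -0.6, 0, 0, 0], [0, 0, -0.5, 0, 0, 0], [0, 0, -0.3, 0, 0, 0], [0, 0, 0, 0, 0, 0]]

```text
time_s: 19.82
eef_pos: [0.5456, -0.2586, 0.387]
eef_rot: [0.003, 0.71, 0.704, 0.0]
wrist_force: [0.4, -0.5, -0.7]
opening: 0.6
grasp_force: 0.0
```

```bash
python3 - <<'E'
from h import *
loc()
p=imaging.camera("top");w=cloud(p)
for t in("spice_shelf","tray","spice_jar","honey_jar","low_pot"):
    for r in models.regions_of(p,t)[:1]:
        q=w[r["region"]];q=q[~np.isnan(q[:,0])];print(t,round(r["confidence"],2),np.percentile(q,[2,50,98],axis=0).round(3).tolist())
p=imaging.camera("scene");w=cloud(p);r=models.regions_of(p,"spice_shelf")[0]
q=w[r["region"]];q=q[~np.isnan(q[:,0])];print(r["confidence"],np.percentile(q,[1,50,99],axis=0).round(3).tolist())
t=q[(q[:,2]>.15)&(q[:,2]<.17)];print(np.median(t[:,2]),cv2.minAreaRect((t[:,:2]*1000).astype(np.float32)))
cv2.imwrite('pics/s6.png',p['image'])
E
```

```text
t 19.82 Ftool [-0.5  0.4  0.7] Mtool [ 0.04 -0.04 -0.  ] Ptool mm [-360.5  484.4 -387. ] open 0.6 g 0.0 dev [ 0.5456 -0.2586  0.387 ]
spice_shelf 0.92 [[0.488, -0.345, 0.016], [0.52, -0.204, 0.041], [0.552, -0.169, 0.226]]
tray 0.58 [[0.442, -0.379, 0.002], [0.498, -0.21, 0.01], [0.599, -0.135, 0.025]]
spice_jar 0.49 [[0.438, -0.069, 0.001], [0.459, -0.048, 0.106], [0.479, -0.028, 0.111]]
honey_jar 0.56 [[0.534, -0.07, 0.003], [0.562, -0.04, 0.093], [0.59, -0.011, 0.099]]
low_pot 0.91 [[0.618, -0.072, 0.002], [0.661, -0.034, 0.009], [0.7, 0.01, 0.05]]
0.75 [[0.488, -0.345, 0.015], [0.535, -0.239, 0.055], [0.554, -0.168, 0.16]]
0.158539416267779 ((544.2030029296875, -253.9342803955078), (171.75064086914062, 19.902755737304688), 89.4383773803711)
```

View pics/s6.png

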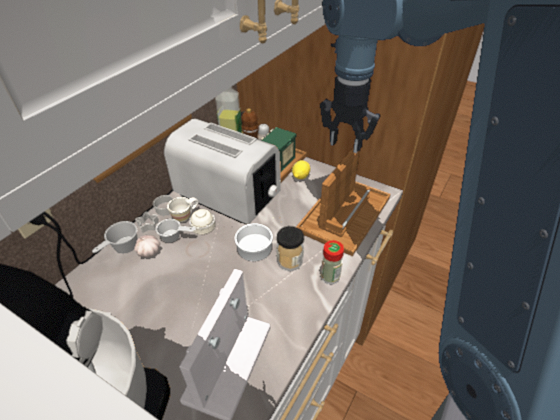

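The shelf stands upright on the tray at (345,205), wholly inside the rim with its top at 0.159 m. The gripper is clear above it at (350,130), and the jars and pot haven't moved, so I'm handing in.

```bash
python3 -c "
from h import *
print(ctrl.hand_in())"
```

```text
the job is handed in; nothing more can be done
None
```

The spice shelf is off its studs and standing upright inside the tray's rim, the jars and pot have not moved, and the job is handed in at about 20 s of the 45 s allowed.

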